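Hold the glass cell in the light gate

ROBOT

A 6-joint arm with a two-finger parallel gripper is mounted at the origin on the work surface. World frame = base frame: x ahead of the robot, y to its left, z up, the work surface at z = 0. Lengths are in mm, angles in rad, forces in N, time in s.
With the tool pointing down it reaches from about 400 to 925 mm from the base axis. Payload 12.5 kg.
Tool frame: the origin (TCP) lies midway between the tips of the shut fingers; the grasp point (between the pads) lies 19 mm behind it (env.tcp_to_grasp is the distance from the TCP to the grasp point, in mm); z points along the fingers, y is the line along which they close (so a half turn about z gives the same grasp; the last joint's range is limited). The gripper opens to 95 mm and grips with 3 to 60 N. Pads are 20 mm wide; open, the fingers measure 119 mm over their backs; the gripper's body (75 mm by 180 mm) begins 59 mm behind the grasp point.
Start: joints at [1.062, 0.491, 1.559, -0, 1.092, -0.106], TCP at [244.983, 575.005, 214.661] pointing down, gripper open.
Joint ranges: [-3.1, 3.1], [-0.84, 2.19], [0.05, 2.79], [-1.13, 4.28], [0.06, 2.93], [-2.69, 2.69]. Speed limits (rad/s): [2.22, 2.22, 2.79, 3.14, 3.14, 3.14].

INTERFACE

Orientations are given as [roll, pitch, yaw] about the fixed x, y, z axes, in that order (R = Rz(yaw) Ry(pitch) Rx(roll)).
In Python, from cell import env gives the robot as it stands. The module is installed in compiled form; this text tells all that it offers.
- The arm moves only by the tool step_arm, never from a script. Its argument "plan" is a list that holds one entry, the list of rows, each a list of 5 numbers: the shift along the tool's x, y, z in mm, then the turn about the tool's z in degrees, then the opening, from -1 (shut) to 1 (fully open). A call has 1 to 8 rows; each row is the pose to reach, as a shift and turn from the pose commanded when the call began, along the tool's axes at that moment; what a row does not reach only later rows make up. A row lasts 1/12 s, in which the tool goes at most 41.7 mm and 7.16 degrees, less where a joint would pass 70% of its speed; a pose out of reach is approached as far as the arm can. A call with a gripper value outside its range is refused whole. The fingers move at their own pace and stop on an object; the grip force is fixed at half the most. Time passes only in rows, so rows that repeat a pose let the fingers close. It gives the time, the measured TCP pose, the force, the opening and the grip force at its end, in the units of the state.
- env.state(): the state, without advancing time (a new reading comes with each control period).
- env.read_camera(name): name is "scene" or "top" or "wrist"; returns the picture (480x640x3 uint8, blue, green, red); there is no depth.
- env.get_calibration(name): a dict with "K" (3x3 intrinsics, pixels), "extrinsics" (4x4, takes a point from world to camera coordinates). Camera axes: x right, y up, looking along -z (the intrinsics and any distortion apply to the point x, -y, -z); pixel columns grow to the right and rows downward; lengths in mm; the calibration is good to about 2 mm. A picture is of the moment at which its call begins: read the wrist's pose just before it. get_calibration takes no time and is no camera call; for the wrist camera it gives the pose at the moment of the call.
- env.job_done(): hands the job in; it is judged then, once.
The state is a dict: "t": time; "joints": joint angles; "qvel": joint speeds; "tau": joint torques, N m; "eef_pos": TCP position; "tcp_rot": TCP orientation; "ft_force": force on the tool from outside, world axes, zero at the start; "moment": the same for the moment, N m; "opening": opening from 0.0 (shut) to 1.0 (fully open); "grip_force": force on a finger pad.
Only numpy, scipy, OpenCV 4.12 (cv2) and the standard library are available. Lean on these libraries where they do the work, as an engineer would, in place of code of your own. Each camera call takes 0.05 s, during which the arm holds its last target. There are 200 camera calls.

TASK

Take the taller glass cell out of the plywood tray, gripping it only by its two broad frosted faces and never touching its clear end windows. Bring it upright and square between the lamp and the detector of the light gate, its clear windows facing them and its foot clear of the plate below, and gently feel it forward against the gate's rubber-nosed spring stop until the nose is pressed in part of the way. Finish while holding it there, lightly pressed on the stop with nothing else carrying it; leave the shorter cell, the pliers and the screwdriver alone.

Things in the scene. Friction and masses are not known exactly. Their poses are not given: they have to be found in the camera images.
- cell: Taller glass cell, 18 (x) by 40 (y) by 75 mm high, 0.07-0.14 kg, white 6 mm cap. Origin: centre of underside, z up. Its broad faces (normal to x, 36 mm wide) are frosted: grip these. The narrow ends (+y, -y) are clear windows. Starts upright in a tray pocket, foot 6 mm above the bench. Grip it high, fingertips 38 mm or more above its foot, or they meet the gate's stop block.
- cell_window_left: Clear window at the cell's +y end: pane 14 mm wide (x), 2 mm thick, 65 mm high; origin at its centre, 19 mm from the cell's axis, 37.5 mm above the cell's foot. The fingers must not touch it.
- cell_window_right: The same clear window at the cell's -y end.
- tray: Fixed plywood tray 64 (x) by 170 (y) by 16 mm high. Origin: centre of its underside. Two pockets 10 mm deep, 21 by 43 mm, centred 40 mm from the origin along +y and -y, hold the two cells, broad faces across the tray's x.
- rail: Light gate, fixed on the bench. Origin on the bench (z = 0), on the long axis of its dark 200 by 70 mm steel bar. Gate x: direction in which to feel for the stop; gate y: direction of the light. A head (lamp, detector, stop) is clamped on the bar at an unknown place: its light axis crosses the bar at y = 0 and somewhere from x = -20 to +20 mm, 55 mm above the bench.
- gate_mid (a point): Point 55 mm above the gate's origin, gate axes: the middle of the light axis if the head stood mid-way. Lamp housing at +y, detector housing at -y: each 44 mm along x, top 75 mm above the bench, 90 mm between their inner faces. They stand on the head's plate: top 12 mm above the bench, 170 mm along y, along x from 38 mm before the light axis to 62 mm past it.
- stop_nearest (a point): Nearest place (gate x = -15 mm, 40 mm above the bench) where the tip of the stop's black rubber nose can be; it may be up to 40 mm farther along +x. The nose, 12 mm across, points to -x from a stop block 24 mm wide, top 50 mm above the bench. The untouched tip is 5 mm to +x of the light axis. Pushed to +x it yields 1 mm per newton for 8 mm, then stops hard; the head stays put.
- feel_start (a point): Point on the bench at gate x = -40 mm, y = 0: lower the cell with its axis over this, broad faces across gate x, and nothing touches wherever the head is. Hold its foot 16 to 32 mm above the bench, so that the nose meets the lower part of its frosted face; then feel along gate +x (first touch after 16 to 56 mm) and end pushing with 2 to 6 N, which centres it on the light.
- short_cell: The shorter cell, a bystander: the same form and plan size, 50 mm high, in the other pocket of the tray. Origin: centre of its underside.
- pliers: Bystander: pliers with red handles, about 140 mm long and 70 mm wide, 14 mm high, lying on the bench beyond the work. Origin at the joint of the pliers.
- screwdriver: Bystander: a screwdriver lying on the bench beyond the work. Its origin lies in the tool on its underside.
There are look-alikes about, which are no part of the job. What is meant by the tray is not blue, and is the smaller of those in its own colour. Leave any pink or turquoise look-alike of the cell alone.

How it is judged:
By the outcome, as a careful person would: the job done as asked, in the order asked, and still so for the second after the job is handed in, while the arm keeps its last pose, push and grip.
It also fails if it takes over 48 s, if anything falls off the work surface, if the arm or the gripper's body presses on something with over 40 N, if the wrist force passes 120 N, or if a joint passes its speed limit or range.

## Working session

There is one attempt and no reset: what is moved stays moved. The work goes in short steps, Python scripts to look and compute and a tool call to move; the robot and the scene stay as the last step left them, time stands still between calls to the robot, and variables do not carry over. Pictures are saved under pics/ and viewed, at most 10 in all, crops included, and the job is handed in when it is done.

Besides the shell and the picture viewer there is one more tool, called after "Request:" as name(argument=value, ...), one argument or row to a line, values as JSON. step_arm: Moves the arm, as the interface text tells. Its arguments: {"type":"object","properties":{"plan":{"type":"array"}},"required":["plan"]}

```bash
mkdir -p pics; cat > h.py <<'E'
import numpy as np, cv2
from cell import env
def cal(n):
    c=env.get_calibration(n); return np.array(c["K"],float),np.array(c["extrinsics"],float),c
def ray(n,u,v,z,kc=None):
    K,E,c=kc or cal(n)
    d=np.array([(u-K[0,2])/K[0,0],-(v-K[1,2])/K[1,1],-1.0])
    R=E[:3,:3];o=-R.T@E[:3,3];w=R.T@d
    return o+w*(z-o[2])/w[2]
def proj(n,p,kc=None):
    K,E,c=kc or cal(n)
    q=E[:3,:3]@np.array(p,float)+E[:3,3]
    return K[0,0]*q[0]/-q[2]+K[0,2],K[1,1]*-q[1]/-q[2]+K[1,2]
E
python3 - <<'E'
from h import *
for n in("top","scene"):
    im=env.read_camera(n);cv2.imwrite(f"pics/{n}0.png",im)
    K,E,c=cal(n);print(n,c.keys(),K.tolist(),(-E[:3,:3].T@E[:3,3]).round())
s=env.state();print(s["t"],s["eef_pos"],s["tcp_rot"],s["opening"])
E
```

```text
top dict_keys(['K', 'extrinsics']) [[505.38530616291234, 0.0, 311.0386457101819], [0.0, 505.38530616291234, 244.34727490636757], [0.0, 0.0, 1.0]] [ 288.  -53. 1254.]
scene dict_keys(['K', 'extrinsics']) [[470.6405002844922, 0.0, 323.09999528868457], [0.0, 470.6405002844922, 242.64629140851116], [0.0, 0.0, 1.0]] [1072.  198.  647.]
0.1 [244.86723032 574.78607479 214.10063553] [-3.14056405e+00 -1.17112793e-04  2.73877727e+00] 0.9955269455234268
```

View pics/top0.png

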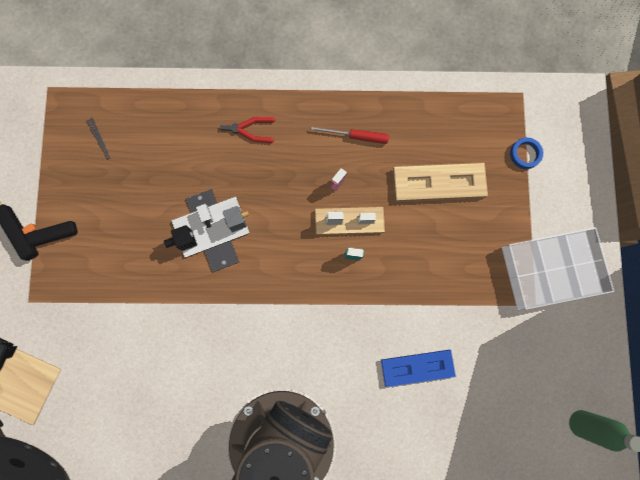

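View pics/scene0.png

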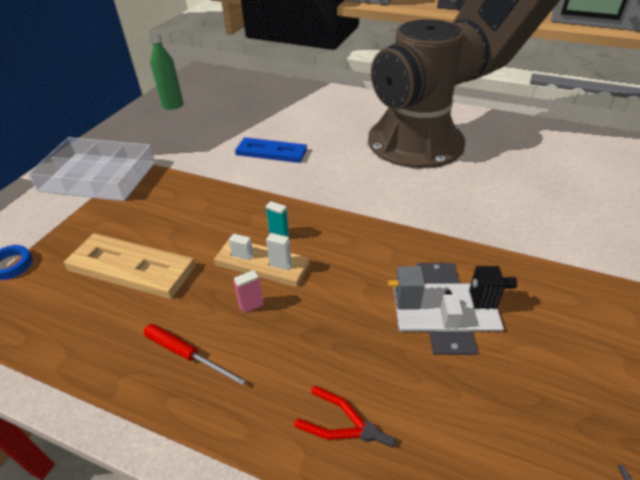

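The tray candidates in the top view are small plywood (350,221), large plywood (440,182) and blue (418,368). The right one is the smaller plywood tray, and it holds the two white-capped cells. The cell candidates are at top (335,218) / scene (279,250), which is the taller, and top (367,217) / scene (241,245), which is the shorter. The pink (339,180) and teal (354,254) ones are look-alikes. The gate is at top (210,228). I'll confirm with enlarged crops.

```bash
python3 - <<'E'
from h import *
t=cv2.imread("pics/top0.png");s=cv2.imread("pics/scene0.png")
r=lambda im,x,y,w,h,W,H:cv2.resize(im[y:y+h,x:x+w],(W,H),interpolation=cv2.INTER_CUBIC)
a=r(t,305,195,100,50,400,200)   # x4
b=r(s,205,195,110,100,400,364)
c=r(t,155,180,100,100,400,400)  # x4
d=r(s,380,255,140,70,400,200)
L=np.vstack([a,b]);L=np.vstack([L,np.zeros((600-L.shape[0],400,3),np.uint8)])
cv2.imwrite("pics/crop1.png",np.hstack([L,np.vstack([c,d])]))
E
```

```text
(no output)
```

View pics/crop1.png

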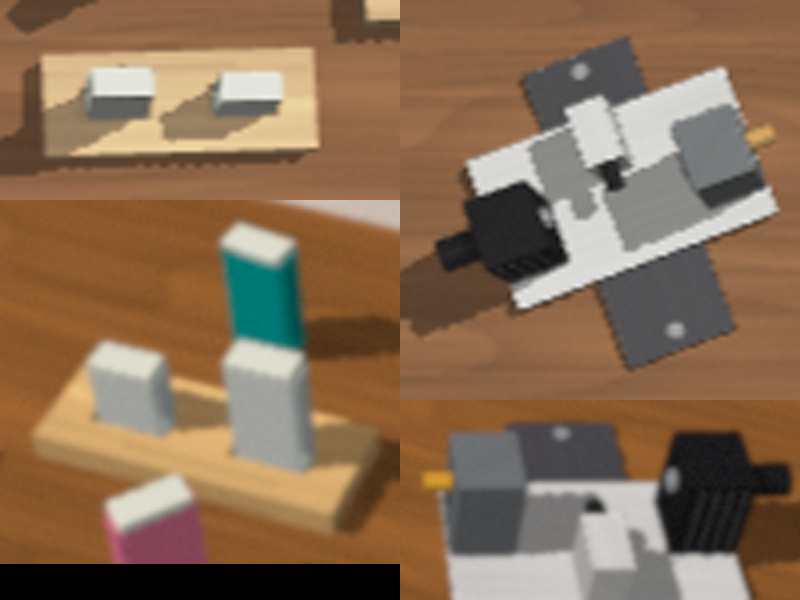

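The crops confirm the targets. The taller clear/frosted cell is the left one in the top view: its cap top runs (86..155, 67..98) in the crop at x4. The gate's stop block and nose point down-left to down-right in the image, with the black housing on the left.

```bash
python3 - <<'E'
from h import *
kc=cal("top")
def q(P,off,z): return np.array([ray("top",x/4+off[0],y/4+off[1],z,kc) for x,y in P])[:,:2]
def rep(n,A):
    print(n,A.mean(0).round(1),"sides",[float(np.linalg.norm(A[i]-A[i-1]).round(1)) for i in range(4)]);return A
ang=lambda v:round(float(np.degrees(np.arctan2(v[1],v[0]))),1)
o=(305,195);g=(155,180)
T=rep("tray",q([(40,55),(313,48),(319,148),(45,157)],o,16))
print("tray y ang",ang(T[0]-T[1]),ang(T[3]-T[2]))
rep("tall",q([(90,68),(153,67),(155,96),(86,98)],o,81))
rep("short",q([(220,73),(282,73),(283,102),(215,101)],o,56))
B=rep("bar",q([(123,75),(230,38),(335,325),(230,368)],g,8));print("gx ang",ang(B[0]-B[3]),ang(B[1]-B[2]))
P=rep("plate",q([(67,162),(323,67),(378,212),(118,308)],g,12));print("gy ang",ang(P[0]-P[1]),ang(P[3]-P[2]),"gx",ang(P[0]-P[3]),ang(P[1]-P[2]))
a=np.radians(np.mean([ang(B[0]-B[3]),ang(B[1]-B[2]),ang(P[0]-P[1])-90,ang(P[3]-P[2])-90]));ex=np.array([np.cos(a),np.sin(a)])
print("gx",np.degrees(a),"light axis approx (plate c-12ex)",P.mean(0)-12*ex,"along bar",(P.mean(0)-12*ex-B.mean(0))@ex,"feel_start",B.mean(0)-40*ex)
print("nose tip",ray("top",155+217/4,180+187/4,40,kc)[:2])
s=env.state();print(s["joints"],s["eef_pos"])
E
```

```text
tray [ 536.8 -164. ] sides [64.8, 171.4, 63.7, 170.8]
tray y ang 92.0 92.4
tall [ 535.3 -123.6] sides [18.3, 37.4, 17.6, 40.9]
short [ 538.2 -203.3] sides [17.6, 37.6, 17.9, 41.2]
bar [511.  179.4] sides [198.8, 70.8, 195.5, 69.4]
gx ang 21.8 21.4
plate [518.7 183.4] sides [98.2, 169.5, 99.3, 170.2]
gy ang 111.6 111.2 gx 21.3 21.8
gx 21.5 light axis approx (plate c-12ex) [507.48577159 179.00939416] along bar -3.425267027680816 feel_start [473.78392378 164.77222029]
nose tip [513.22108359 181.06508576]
[ 1.06238794e+00  4.91512798e-01  1.55942088e+00  9.07014822e-06
  1.09169419e+00 -1.05597247e-01] [244.86723032 574.78607479 214.10063553]
```

The sizes check out to about 2 mm. The tall cell is at (535.3,-124) with yaw 2.2°, and the gate origin is (511,179.4) with yaw 21.5°. Moving towards the cell now.

Request:
step_arm(
  plan=[
    [[-541,-529,0,65,0.3],[-541,-529,0,65,0.3],[-541,-529,0,65,0.3],[-541,-529,0,65,0.3],[-541,-529,0,65,0.3],[-541,-529,0,65,0.3],[-541,-529,0,65,0.3],[-541,-529,0,65,0.3]],
  ],
)

```text
t: 0.77
eef_pos: [373.0, 265.3, 214.6]
tcp_rot: [-3.142, -0.0, 1.733]
ft_force: [1.2, -0.3, -0.6]
opening: 0.65
grip_force: 0.0
```

```bash
cat >> h.py <<'E'
def delta(x,y,z,yaw):
    from scipy.spatial.transform import Rotation as R
    s=env.state();M=R.from_euler("xyz",s["tcp_rot"]).as_matrix()
    cy=np.degrees(np.arctan2(M[1,0],M[0,0]))
    d=M.T@(np.array([x,y,z])-s["eef_pos"])
    print("t",round(s["t"],2),"pos",np.round(s["eef_pos"],1),"rot",np.degrees(s["tcp_rot"]).round(2),"op",round(s["opening"],3),"grip",np.round(s["grip_force"],1),"F",np.round(s["ft_force"],2))
    print("delta",d.round(1),"turn",round(-((yaw-cy+180)%360-180),2))
E
python3 -c "
from h import *
delta(535.3,-124,214,92.2)"
```

```text
t 0.77 pos [373.  265.3 214.6] rot [-180.     -0.     99.29] op 0.65 grip 0.0 F [ 1.16 -0.3  -0.57]
delta [-410.4   97.3    0.6] turn 7.09
```

Request:
step_arm(
  plan=[
    [[-410,97,0,7,0.3],[-410,97,0,7,0.3],[-410,97,0,7,0.3],[-410,97,0,7,0.3],[-410,97,0,7,0.3],[-410,97,0,7,0.3],[-410,97,0,7,0.3],[-410,97,0,7,0.3]],
  ],
)

```text
t: 1.43
eef_pos: [503.1, -42.0, 214.6]
tcp_rot: [-3.141, -0.0, 1.616]
ft_force: [0.7, 1.1, -0.3]
opening: 0.652
grip_force: 0.0
```

```bash
python3 -c "
from h import *
delta(535.3,-124,150,92.2)"
```

```text
t 1.43 pos [503.1 -42.  214.6] rot [-1.7999e+02 -1.0000e-02  9.2610e+01] op 0.652 grip 0.0 F [ 0.66  1.06 -0.3 ]
delta [-83.4  28.5  64.5] turn 0.41
```

Request:
step_arm(
  plan=[
    [[-38,13,20,0,0.3],[-70,24,45,0,0.3],[-83,28.5,64,0,0.3],[-83,28.5,64,0,0.3],[-83,28.5,64,0,0.3]],
  ],
)

```text
t: 1.85
eef_pos: [534.5, -121.7, 149.5]
tcp_rot: [-3.139, -0.001, 1.615]
ft_force: [-0.2, 0.7, 0.9]
opening: 0.649
grip_force: 0.0
```

```bash
python3 - <<'E'
from h import *
delta(535.3,-124,48,92.2)
kc=cal("wrist")
im=env.read_camera("wrist")
def box(cx,cy,yaw,z,hx,hy):
    a=np.radians(yaw);R=np.array([[np.cos(a),-np.sin(a)],[np.sin(a),np.cos(a)]])
    return np.array([proj("wrist",[*(np.array([cx,cy])+R@np.array(p)),z],kc) for p in [(hx,hy),(-hx,hy),(-hx,-hy),(hx,-hy)]])
for c in [(535.3,-124,2.2,81,9,20),(538.2,-203.3,2.2,56,9,20),(536.8,-164,2.2,16,32,85)]:
    b=box(*c);print(b.round().tolist());cv2.polylines(im,[b.round().astype(int)],True,(0,0,255),1)
cv2.imwrite("pics/w1.png",im)
E
```

```text
t 1.85 pos [ 534.5 -121.7  149.5] rot [-1.7984e+02 -7.0000e-02  9.2530e+01] op 0.649 grip 0.0 F [-0.23  0.7   0.94]
delta [ -2.4   1.  101.5] turn 0.33
[[333.0, 225.0], [306.0, 225.0], [306.0, 280.0], [332.0, 281.0]]
[[330.0, 314.0], [307.0, 314.0], [308.0, 357.0], [329.0, 358.0]]
[[359.0, 175.0], [281.0, 174.0], [285.0, 355.0], [352.0, 356.0]]
```

View pics/w1.png

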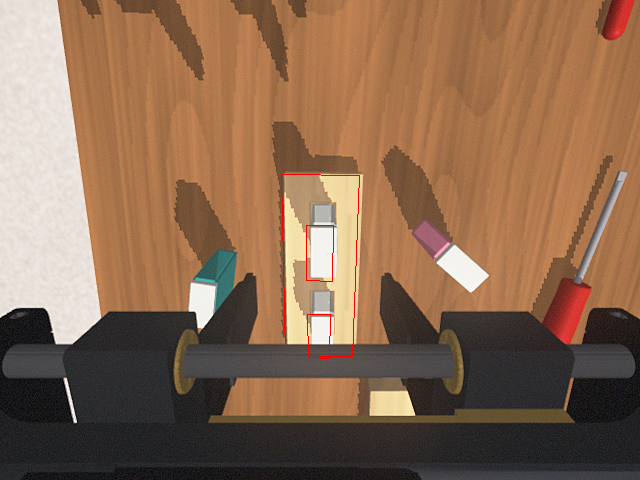

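The wrist view shows the predicted boxes on the objects. The tall cell's cap is at (310..334, 225..280), about 2 px right of prediction, so I shift x by about +1 mm. The teal cell (210,290) and pink cell (450,255) are clear of the fingers.

Request:
step_arm(
  plan=[
    [[-2.4,2,30,0.3,0.3],[-2.4,2,55,0.3,0.3],[-2.4,2,75,0.3,0.3],[-2.4,2,90,0.3,0.3],[-2.4,2,98,0.3,0.3],[-2.4,2,101.5,0.3,0.3],[-2.4,2,101.5,0.3,0.3],[-2.4,2,101.5,0.3,0.3]],
  ],
)

```text
t: 2.57
eef_pos: [537.7, -123.4, 50.3]
tcp_rot: [3.14, 0.0, 1.612]
ft_force: [0.3, 0.4, -0.1]
opening: 0.65
grip_force: 0.0
```

```bash
python3 - <<'E'
from h import *
delta(536.3,-124,48,92.2)
E
```

```text
t 2.57 pos [ 537.7 -123.4   50.3] rot [1.7992e+02 3.0000e-02 9.2360e+01] op 0.65 grip 0.0 F [ 0.31  0.39 -0.09]
delta [-0.5 -1.4  2.3] turn 0.16
```

Request:
step_arm(
  plan=[
    [[0,-1,2,0,0.3],[0,-1,2,0,0.1],[0,-1,2,0,-0.1],[0,-1,2,0,-0.3],[0,-1,2,0,-0.45],[0,-1,2,0,-0.55],[0,-1,2,0,-0.6],[0,-1,2,0,-0.62]],
  ],
)

```text
t: 3.23
eef_pos: [536.2, -123.7, 47.1]
tcp_rot: [3.142, -0.0, 1.611]
ft_force: [0.3, 0.1, 0.0]
opening: 0.223
grip_force: 0.0
```

Request:
step_arm(
  plan=[
    [[0,0,0,0,-0.66],[0,0,0,0,-0.7],[0,0,0,0,-0.8],[0,0,0,0,-1],[0,0,0,0,-1],[0,0,0,0,-1]],
  ],
)

```text
t: 3.73
eef_pos: [536.2, -123.7, 47.1]
tcp_rot: [3.141, -0.0, 1.611]
ft_force: [0.8, 0.8, -0.6]
opening: 0.187
grip_force: 30.0
```

Gripped at 17.8 mm with 30 N. Lifting slowly.

Request:
step_arm(
  plan=[
    [[0,0,-3,0,-1],[0,0,-8,0,-1],[0,0,-16,0,-1],[0,0,-28,0,-1],[0,0,-44,0,-1],[0,0,-62,0,-1],[0,0,-82,0,-1],[0,0,-100,0,-1]],
  ],
)

```text
t: 4.4
eef_pos: [535.7, -123.6, 148.9]
tcp_rot: [-3.141, -0.0, 1.611]
ft_force: [0.2, -0.5, -1.4]
opening: 0.186
grip_force: 30.0
```

```bash
python3 - <<'E'
from h import *
delta(473.8,164.8,170,111.5)
E
```

```text
t 4.4 pos [ 535.7 -123.6  148.9] rot [-1.7998e+02 -1.0000e-02  9.2330e+01] op 0.186 grip 30.0 F [ 0.17 -0.45 -1.37]
delta [290.7 -50.2 -21.1] turn -19.17
```

Request:
step_arm(
  plan=[
    [[8,-1.5,-8,-1,-1],[24,-4,-15,-3,-1],[48,-8,-21,-5,-1],[76,-13,-21,-7,-1],[104,-18,-21,-9,-1],[132,-23,-21,-11,-1],[160,-28,-21,-13,-1],[188,-33,-21,-15,-1]],
  ],
)

```text
t: 5.07
eef_pos: [494.3, 64.4, 168.2]
tcp_rot: [-3.141, -0.0, 1.876]
ft_force: [0.1, 0.8, -0.7]
opening: 0.187
grip_force: 30.0
```

```bash
python3 - <<'E'
from h import *
delta(473.8,164.8,170,111.5)
E
```

```text
t 5.07 pos [494.3  64.4 168.2] rot [-1.7996e+02 -2.0000e-02  1.0748e+02] op 0.187 grip 30.0 F [ 0.14  0.83 -0.7 ]
delta [101.9  10.6  -1.8] turn -4.02
```

Request:
step_arm(
  plan=[
    [[26,2.6,-1,-1,-1],[50,5,-1.8,-2,-1],[72,7.5,-1.8,-3,-1],[88,9,-1.8,-4,-1],[98,10,-1.8,-4,-1],[101.5,10.6,-1.8,-4,-1],[101.5,10.6,-1.8,-4,-1],[101.5,10.6,-1.8,-4,-1]],
  ],
)

```text
t: 5.73
eef_pos: [475.4, 162.4, 169.9]
tcp_rot: [-3.141, 0.0, 1.943]
ft_force: [-0.0, -0.9, -0.9]
opening: 0.186
grip_force: 30.0
```

```bash
python3 - <<'E'
from h import *
delta(473.8,164.8,66,111.5)
t=env.read_camera("top");s=env.read_camera("scene");w=env.read_camera("wrist")
r=lambda im,x,y,w,h,W,H:cv2.resize(im[y:y+h,x:x+w],(W,H),interpolation=cv2.INTER_CUBIC)
L=np.vstack([r(s,380,190,150,150,400,400),np.zeros((200,400,3),np.uint8)])
cv2.imwrite("pics/m2.png",np.hstack([L,np.vstack([cv2.resize(w,(400,300)),r(t,130,170,160,120,400,300)])]))
E
```

```text
t 5.73 pos [475.4 162.4 169.9] rot [-179.99    0.    111.32] op 0.186 grip 30.0 F [-0.02 -0.88 -0.87]
delta [  2.8  -0.6 103.9] turn -0.18
```

View pics/m2.png

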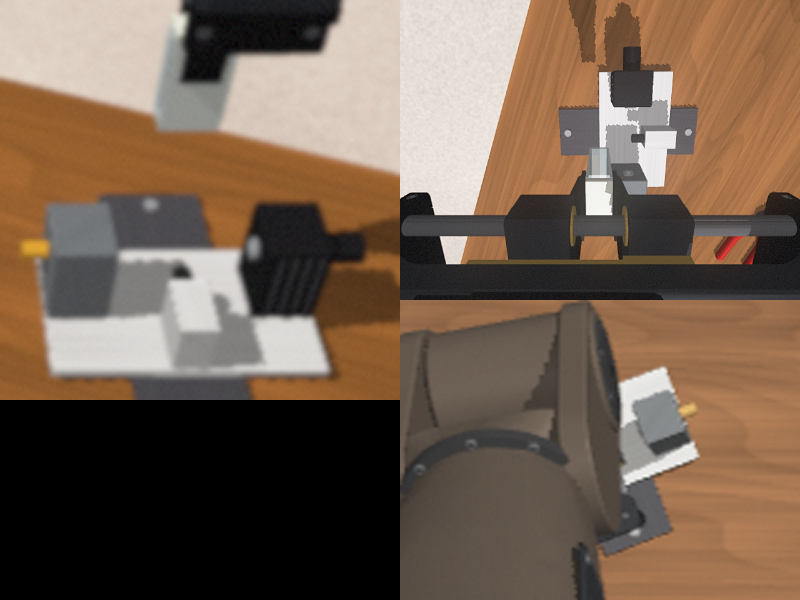

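The cell is held upright. Its lower front edge in the scene is at about (438,238)–(462,239.5), and the gate is clear below. Checking the in-hand offset by projection.

```bash
python3 - <<'E'
from h import *
s=env.state();x,y,_=s["eef_pos"]
a=np.radians(21.3);R=np.array([[np.cos(a),-np.sin(a)],[np.sin(a),np.cos(a)]])
for z in(128.8,203.8):
  for p in((9,20),(9,-20)):
    u=proj("scene",[*(np.array([x,y])+R@np.array(p)),z]);print(z,p,np.round(u,1),"crop",((np.array(u)-[380,190])*2.6667).round())
E
```

```text
128.8 (9, 20) [462.5 237.9] crop [220. 128.]
128.8 (9, -20) [437.4 238. ] crop [153. 128.]
203.8 (9, 20) [471.6 201.2] crop [244.  30.]
203.8 (9, -20) [444.7 201.3] crop [173.  30.]
```

The projection matches within 1 px, so the cell is centred and has not slipped. Lowering at the feel start to foot ≈ 24 mm.

Request:
step_arm(
  plan=[
    [[1,0,10,-0.2,-1],[2,-0.5,28,-0.2,-1],[2.8,-0.6,48,-0.2,-1],[2.8,-0.6,68,-0.2,-1],[2.8,-0.6,86,-0.2,-1],[2.8,-0.6,98,-0.2,-1],[2.8,-0.6,104,-0.2,-1],[2.8,-0.6,104.9,-0.2,-1]],
  ],
)

```text
t: 6.55
eef_pos: [473.4, 164.8, 63.6]
tcp_rot: [-3.139, -0.0, 1.946]
ft_force: [-0.1, 0.1, -0.9]
opening: 0.189
grip_force: 30.0
```

Request:
step_arm(
  plan=[
    [[0,0,0,0,-1],[0,0,0,0,-1]],
  ],
)

```text
t: 6.72
eef_pos: [474.2, 165.2, 65.5]
tcp_rot: [3.141, 0.0, 1.946]
ft_force: [0.6, 0.3, -0.8]
opening: 0.187
grip_force: 30.0
```

```bash
python3 - <<'E'
from h import *
delta(473.8,164.8,65,111.5)
for i in range(2): env.read_camera("top"); print(env.state()["ft_force"].round(2),env.state()["eef_pos"].round(2))
w=env.read_camera("wrist");s=env.read_camera("scene")
cv2.imwrite("pics/m3.png",np.hstack([cv2.resize(s[190:340,380:530],(400,400),interpolation=3),cv2.resize(w[120:440,160:480],(400,400),interpolation=3)]))
E
```

```text
t 6.72 pos [474.2 165.2  65.5] rot [179.95   0.   111.52] op 0.187 grip 30.0 F [ 0.59  0.28 -0.77]
delta [-0.2 -0.5  0.5] turn 0.02
[-0.67 -0.21 -0.67] [474.29 165.23  65.68]
[ 0.59 -0.84 -1.44] [474.25 165.26  65.74]
```

View pics/m3.png

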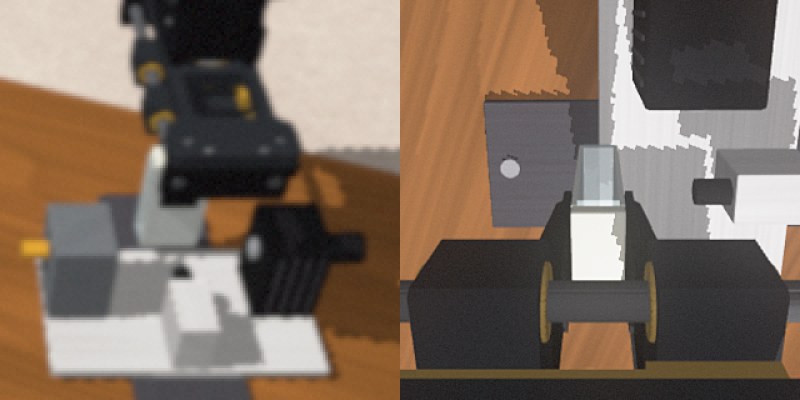

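The cell hangs square to the gate, and the nose is on its centre line ahead. I'll approach 22 mm, then feel in 1 mm rows.

Request:
step_arm(
  plan=[
    [[0,3,0,0,-1],[0,8,0,0,-1],[0,14,0,0,-1],[0,18,0,0,-1],[0,21,0,0,-1],[0,22,0,0,-1],[0,22,0,0,-1],[0,22,0,0,-1]],
  ],
)

```text
t: 7.58
eef_pos: [494.2, 173.2, 64.9]
tcp_rot: [-3.141, -0.0, 1.947]
ft_force: [-0.4, -0.3, -0.6]
opening: 0.187
grip_force: 30.0
```

Request:
step_arm(
  plan=[
    [[0,0.5,0,0,-1],[0,1,0,0,-1],[0,1.5,0,0,-1],[0,2,0,0,-1],[0,2.5,0,0,-1],[0,3,0,0,-1],[0,3.5,0,0,-1],[0,4,0,0,-1]],
  ],
)

```text
t: 8.25
eef_pos: [498.1, 174.8, 65.0]
tcp_rot: [3.142, -0.0, 1.946]
ft_force: [-1.2, 0.6, -1.2]
opening: 0.186
grip_force: 30.0
```

Request:
step_arm(
  plan=[
    [[0,0.5,0,0,-1],[0,1,0,0,-1],[0,1.5,0,0,-1],[0,2,0,0,-1],[0,2.5,0,0,-1],[0,3,0,0,-1],[0,3,0,0,-1],[0,3,0,0,-1]],
  ],
)

```text
t: 8.92
eef_pos: [500.9, 175.9, 65.1]
tcp_rot: [3.141, -0.0, 1.946]
ft_force: [0.6, 0.0, -0.5]
opening: 0.187
grip_force: 30.0
```

Request:
step_arm(
  plan=[
    [[0,0.5,0,0,-1],[0,1,0,0,-1],[0,1.5,0,0,-1],[0,2,0,0,-1],[0,2.5,0,0,-1],[0,3,0,0,-1],[0,3,0,0,-1],[0,3,0,0,-1]],
  ],
)

```text
t: 9.58
eef_pos: [503.7, 177.0, 65.0]
tcp_rot: [3.141, -0.0, 1.946]
ft_force: [-0.4, -0.3, -0.9]
opening: 0.188
grip_force: 30.0
```

```bash
cat >> h.py <<'E'
def force(n=6):
    e=np.array([np.cos(np.radians(21.5)),np.sin(np.radians(21.5)),0]);F=[];P=[];M=[]
    for i in range(n):
        env.read_camera("top");s=env.state();F.append(s["ft_force"]);P.append(s["eef_pos"]);M.append(s["moment"])
    F=np.mean(F,0);P=np.mean(P,0);print("push",round(-F@e,2),"F",F.round(2),"M",np.mean(M,0).round(3),"gate x",round(float((P-[511,179.4,0])@e),2),"P",P.round(2),"op",s["opening"],"t",s["t"])
E
python3 -c "
from h import *
force()"
```

```text
push 0.03 F [-0.12  0.23 -1.37] M [-0.081  0.032 -0.019] gate x -7.75 P [503.64 176.95  65.04] op 0.1860915312484534 t 9.8833
```

Request:
step_arm(
  plan=[
    [[0,0.5,0,0,-1],[0,1,0,0,-1],[0,1.5,0,0,-1],[0,2,0,0,-1],[0,2,0,0,-1],[0,2,0,0,-1]],
  ],
)

```text
t: 10.38
eef_pos: [505.5, 177.7, 65.0]
tcp_rot: [3.142, -0.0, 1.946]
ft_force: [0.1, -0.3, -2.1]
opening: 0.187
grip_force: 30.0
```

```bash
python3 -c "
from h import *
force()"
```

```text
push 0.06 F [ 0.03 -0.23 -0.7 ] M [-0.054  0.018  0.017] gate x -5.76 P [505.49 177.68  65.03] op 0.18649734361716824 t 10.6833
```

Request:
step_arm(
  plan=[
    [[0,0.5,0,0,-1],[0,1,0,0,-1],[0,1.5,0,0,-1],[0,2,0,0,-1],[0,2,0,0,-1],[0,2,0,0,-1]],
  ],
)

```text
t: 11.18
eef_pos: [507.3, 178.4, 65.0]
tcp_rot: [-3.141, -0.0, 1.947]
ft_force: [-1.8, -1.5, -1.0]
opening: 0.19
grip_force: 30.0
```

```bash
python3 -c "
from h import *
force()"
```

```text
push 1.36 F [-1.33 -0.32 -0.65] M [-0.186  0.262 -0.007] gate x -3.82 P [507.28 178.4   65.01] op 0.18597871754604967 t 11.4833
```

First contact was at about gate x ≈ -5.2, with the push now 1.4 N. Adding 2.5 mm to reach about 4 N.

Request:
step_arm(
  plan=[
    [[0,0.5,0,0,-1],[0,1,0,0,-1],[0,1.5,0,0,-1],[0,2,0,0,-1],[0,2.5,0,0,-1],[0,2.5,0,0,-1],[0,2.5,0,0,-1],[0,2.5,0,0,-1]],
  ],
)

```text
t: 12.15
eef_pos: [509.5, 179.3, 65.0]
tcp_rot: [-3.141, -0.0, 1.946]
ft_force: [-2.9, -0.4, -0.5]
opening: 0.187
grip_force: 30.0
```

```bash
python3 - <<'E'
from h import *
force()
delta(511,179.4,65,111.5)
w=env.read_camera("wrist");s=env.read_camera("scene")
cv2.imwrite("pics/m4.png",np.hstack([cv2.resize(s[190:340,380:530],(400,400),interpolation=3),cv2.resize(w[120:440,160:480],(400,400),interpolation=3)]))
E
```

```text
push 4.06 F [-3.79 -1.44 -0.27] M [-0.36   0.746  0.008] gate x -1.35 P [509.58 179.32  65.  ] op 0.18835660224985107 t 12.45
t 12.45 pos [509.6 179.3  65. ] rot [-1.7999e+02 -1.0000e-02  1.1153e+02] op 0.188 grip 30.0 F [-3.9  -1.42  0.19]
delta [-0.4  1.3  0. ] turn 0.03
```

View pics/m4.png

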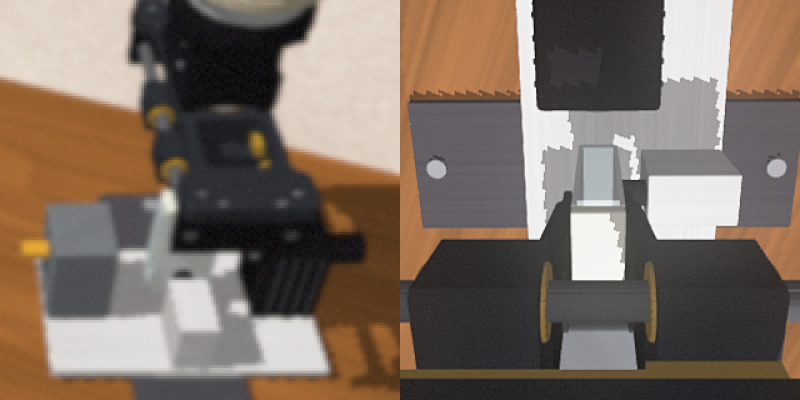

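The cell sits square between the housings and is unmoved in the grip. The push is 4.06 N with the nose pressed in about 4 mm, and the foot is about 24 mm up, clear of the 12 mm plate. Handing in.

```bash
python3 -c "
from h import *
print(env.job_done())"
```

```text
the job is handed in; nothing more can be done
None
```

The job is handed in at about 12.5 s: the taller cell is held upright and square in the light gate, foot about 24 mm above the bench, pressed on the spring stop with about 4 N (nose in about 4 mm), and the shorter cell, pliers and screwdriver were left alone.

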